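# Put the scale's check weights back in their block

### The arm

A 6-joint arm with a two-finger parallel gripper is mounted at the origin on a cart in front of the work surface, level with it; the furniture and walls round the work are solid. World frame = base frame: x ahead of the robot, y to its left, z up, the work surface at z = 0. Lengths are in mm, angles in rad, forces in N, time in s.
With the tool pointing down it reaches from about 350 to 775 mm from the base axis. Payload 7.3 kg.
Tool frame: the origin (TCP) lies at the very end of the fingers, on their centre line; the grasp point (between the pads) lies 19 mm behind it; x points along the fingers, z is the direction in which the jaws open and shut, and the axes are right-handed (so a half turn about x gives the same grasp; the last joint's range is limited). The gripper opens to 92 mm and grips with 3 to 60 N. Pads are 19 mm wide; open, the fingers measure 130 mm over their backs; the gripper's body (75 mm by 190 mm) begins 47 mm behind the grasp point.
Start: joints at [1.041, 0.342, 1.524, -0, 1.275, -0.146], TCP at [196.572, 486.831, 226.741] pointing down, gripper open.
Joint ranges: [-2.53, 2.53], [-0.77, 2.02], [0.04, 2.7], [-1, 4.14], [0.28, 2.66], [-3.11, 3.11]. Speed limits (rad/s): [2.57, 2.57, 3.14, 3.14, 3.14, 3.14].

### API

Orientations are given as [roll, pitch, yaw] about the fixed x, y, z axes, in that order (R = Rz(yaw) Ry(pitch) Rx(roll)).
In Python, from plant import * gives the robot as it stands.
- The arm moves only by the tool carry_out, never from a script. Its argument "rows" is a list of rows, each a list of 4 numbers: the shift along the world's x, y, z in mm, then the turn about the world's z in degrees. In form: [[x, y, z, twist], ...]. A call has 1 to 20 rows; each row is the pose to reach, as a shift and turn from the pose measured when the call began; what a row does not reach only later rows make up. A row lasts 1/12 s, in which the tool goes at most 41.7 mm and 7.16 degrees, less where a joint would pass 70% of its speed; a pose out of reach is approached as far as the arm can. A call with a gripper value outside its range is refused whole. "hand" is the finger opening in mm, from 0 to 91.8, set as the call begins (left out, the last holds). The fingers move at their own pace and stop on an object; the grip force is fixed at half the most. Time passes only in rows, so rows that repeat a pose let the fingers close. It gives the time, the measured TCP pose, the force and the opening at its end, in the units of the state.
- get_obs(): the state, without advancing time (a new reading comes with each control period).
- capture(name): name is "scene" or "top"; returns the picture (384x512x3 uint8, red, green, blue); there is no depth.
- camera_info(name): a dict with "camera_matrix" (3x3 intrinsics, pixels), "pose" (4x4, takes a point from camera to world coordinates). Camera axes: x right, y down, z forward; pixel columns grow to the right and rows downward; lengths in mm; the calibration is good to about 2 mm. A picture is of the moment at which its call begins. camera_info takes no time and is no camera call.
- close_job(): hands the job in, once; it reports no verdict.
The state is a dict: "time": time; "joint_positions": joint angles; "dq": joint speeds; "tau": joint torques, N m; "tool_pos": TCP position; "tcp_rot": TCP orientation; "contact_force": force on the tool from outside, world axes, zero at the start; "moment": the same for the moment, N m; "grip_width": finger opening in mm.
Only numpy, scipy, OpenCV 4.12 (cv2) and the standard library are available. Lean on these libraries where they do the work, as an engineer would, in place of code of your own. Each camera call takes 0.05 s, during which the arm holds its last target. There are 200 camera calls.

### The job

A mixing stick was left lying across the wooden block that stores the scale's two round check weights: move it off onto the worktop so that it lies flat there. Then, the large weight first and the small one after it, slide each weight over the top of the block (do not lift it) until it drops into the pocket of its own size, and press it down until its floor stops hard, finishing with a steady push of about 20 N for half a second; how deep that is differs, so feel for it and do not ram it. Leave the tape roll, small tin, clear cup and sanding block where they stand.

Things in the scene. Friction and masses are not known exactly. Their poses are not given: they have to be found in the camera images.
- weight_block: fixed wooden block, 180 x 220 x 40 mm (x, y, z), flat top without rim; origin: centre of underside. Two round pockets (1.5 mm chamfer) open in the top at x +45 mm: y +50 mm (50 mm wide), y -50 mm (40 mm wide). Each has a stiff black push-down floor that stays where put (6 N moves it); it starts 8 to 10 mm below the top and stops hard on a hidden spacer at 14 or 18 mm, unknown each time
- pocket_large (a point): centre of the mouth of the 50 mm pocket, level with the top of the block
- pocket_small (a point): centre of the mouth of the 40 mm pocket, level with the top of the block
- weight_large: plain steel disc, 46 mm diameter, 16 mm high, about 0.2 kg, lying flat on the block's near half (either side). Origin: centre of its underside, z up. Fully home its top is 2 mm above or 2 mm below the top of the block
- weight_small: plain steel disc, 36 mm diameter, 16 mm high, about 0.12 kg, lying flat on the block's near half (either side). Origin: centre of its underside, z up. Fully home its top is 2 mm above or 2 mm below the top of the block. It would also fall into the 50 mm pocket, where it does not belong
- mix_stick: paint-specked flat wooden mixing stick, 23 x 280 x 9 mm (its x, y, z), lying flat across the top of the block over the pockets. Origin: centre of the underside, long axis y
- masking_tape: bystander: beige tape roll, 105 mm wide, 48 mm high, lying left of the block towards the back; origin under its centre
- bench_tin: bystander: small paint tin, 72 mm wide, 71 mm high, left of the block; origin under its centre
- clear_cup: bystander: clear mixing cup, 75 mm wide, 100 mm high, to the right behind the block; origin under its centre
- sanding_block: bystander: cork sanding block, 112 x 62 x 26 mm, behind the block; origin under its centre
Things that resemble listed ones, but are neither listed nor needed, are in the scene too. Leave any red look-alike of the weight_small alone. Leave any green or yellow look-alike of the weight_large alone.

How it is judged (in metres and radians):
On the way, in this order (a step that is already met when the one before it is completed fails the run):
1. the large weight lies in its own pocket, pushed down on the hard stop by the fingers with 12 N or more, not moving, for 0.2 s (horizontal distance between weight_large and pocket_large below 0.005 m and z of weight_large in the frame of weight_block between 0.019 and 0.0285 m and angle between weight_large's own z axis and vertical below 0.08 rad and contact force between the fingers and weight_large above 12 N and linear speed of weight_large below 0.005 m/s), for 0.2 s.
2. the small weight lies in its own pocket, pushed down on the hard stop by the fingers with 12 N or more, not moving, for 0.2 s (horizontal distance between weight_small and pocket_small below 0.005 m and z of weight_small in the frame of weight_block between 0.019 and 0.0285 m and angle between weight_small's own z axis and vertical below 0.08 rad and contact force between the fingers and weight_small above 12 N and linear speed of weight_small below 0.005 m/s), for 0.2 s.
At the end, for the whole second after the job is handed in: Each weight rests level in the pocket of its own size (centres within 5 mm, 0.08 rad), its top at most 4.5 mm above the top of the block; the stick lies flat on the worktop (underside below 12 mm, within 0.06 rad of level); all at rest (horizontal distance between weight_large and pocket_large below 0.005 m and z of weight_large in the frame of weight_block between 0.019 and 0.0285 m and angle between each of weight_large, weight_small's own z axis and vertical below 0.08 rad and linear speed of each of weight_large, weight_small, mix_stick below 0.02 m/s and horizontal distance between weight_small and pocket_small below 0.005 m and z of weight_small in the frame of weight_block between 0.019 and 0.0285 m and height (world z) of mix_stick between -0.01 and 0.012 m and angle between mix_stick's own z axis and vertical below 0.06 rad); the robot touches nothing.
It fails at once if a weight is lifted more than 12 mm above the top of the block (z of any of weight_large, weight_small in the frame of weight_block above 0.052 m).
It fails at once if a weight is rammed (more than 80 N from the fingers) (contact force between the fingers and weight_large above 80 N or contact force between the fingers and weight_small above 80 N).
It fails at once if the tape roll, small tin, clear cup or sanding block is moved more than 30 mm (distance of any of masking_tape, bench_tin, clear_cup, sanding_block from where it was at the start of the episode above 0.03 m).
It also fails if it takes over 69 s, if anything falls off the work surface, if the arm or the gripper's body presses on something with over 40 N, if the wrist force passes 120 N, or if a joint passes its speed limit or range.

## Working session

There is one attempt and no reset: what is moved stays moved. The work goes in short steps, Python scripts to look and compute and a tool call to move; the robot and the scene stay as the last step left them, time stands still between calls to the robot, and variables do not carry over. Pictures are saved under pics/ and viewed, about 8 in all and at most 12, crops included, and the job is handed in when it is done.

Besides the shell and the picture viewer there is one more tool, called after "Emit:" as a command line: name --pt "numbers of a row" for each row, then --argument value for the rest. carry_out: Moves the arm, as the interface text tells. Its arguments: {"type":"object","properties":{"rows":{"type":"array"},"hand":{"type":"number"}},"required":["rows"]}

```bash
mkdir -p pics; ls; cat > h.py <<'E'
from plant import *
import numpy as np, cv2
def save(n,cam):
    im=np.ascontiguousarray(capture(cam)[:,:,::-1]); cv2.imwrite(f'pics/{n}.png',im); return im
def ray(cam,u,v,z):
    c=camera_info(cam);K=np.array(c["camera_matrix"]);T=np.array(c["pose"])
    d=T[:3,:3]@np.linalg.inv(K)@[u,v,1];o=T[:3,3];return o+d*(z-o[2])/d[2]
def proj(cam,p):
    c=camera_info(cam);K=np.array(c["camera_matrix"]);T=np.linalg.inv(np.array(c["pose"]))
    q=K@(T[:3,:3]@np.array(p,float)+T[:3,3]);return q[:2]/q[2]
E
python3 - <<'E'
from h import *
a=save('t0','top');b=save('s0','scene')
cv2.imwrite('pics/t0b.png',cv2.resize(a,(800,600),interpolation=cv2.INTER_CUBIC))
cv2.imwrite('pics/s0b.png',cv2.resize(b,(800,600),interpolation=cv2.INTER_CUBIC))
for n in('top','scene'):print(camera_info(n))
print(get_obs())
E
```

```text
pics
{'camera_matrix': array([[438.07237635,   0.        , 248.20476027],
       [  0.        , 438.07237635, 195.99990558],
       [  0.        ,   0.        ,   1.        ]]), 'pose': array([[-2.58619663e-02, -9.86838176e-01,  1.59629487e-01,
         3.70254324e+02],
       [-9.99529875e-01,  2.81571571e-02,  1.21327816e-02,
        -2.61207820e+01],
       [-1.64678046e-02, -1.59240663e-01, -9.87102438e-01,
         1.25324270e+03],
       [ 0.00000000e+00,  0.00000000e+00,  0.00000000e+00,
         1.00000000e+00]])}
{'camera_matrix': array([[389.89287471,   0.        , 255.4594404 ],
       [  0.        , 389.89287471, 193.73029967],
       [  0.        ,   0.        ,   1.        ]]), 'pose': array([[ 4.32087462e-01, -5.41292966e-01,  7.21319867e-01,
        -9.62821201e+01],
       [-9.01826087e-01, -2.62167189e-01,  3.43479365e-01,
        -3.54205853e+02],
       [ 3.18343719e-03, -7.98918200e-01, -6.01431273e-01,
         6.37641761e+02],
       [ 0.00000000e+00,  0.00000000e+00,  0.00000000e+00,
         1.00000000e+00]])}
{'time': 0.1, 'joint_positions': array([ 1.04101012e+00,  3.42630820e-01,  1.52493061e+00,  4.74385469e-06,
        1.27541071e+00, -1.46008030e-01]), 'dq': array([-0.0018819 , -0.00224059, -0.00224323, -0.00026667, -0.00152357,
        0.00036676]), 'tau': array([ 2.69392709e-03, -4.32003021e+01, -2.44695801e+01,  7.21383607e-02,
        5.25673782e-02, -1.07926169e-05]), 'tool_pos': array([196.36633501, 486.4934748 , 226.12281987]), 'tcp_rot': array([ 2.99229611,  1.56941683, -2.10387243]), 'contact_force': array([ 0.11850967, -0.47173753,  0.14906195]), 'moment': array([ 0.01403145, -0.03197027,  0.04144282]), 'grip_width': 91.73578341350384}
```

View pics/t0b.png

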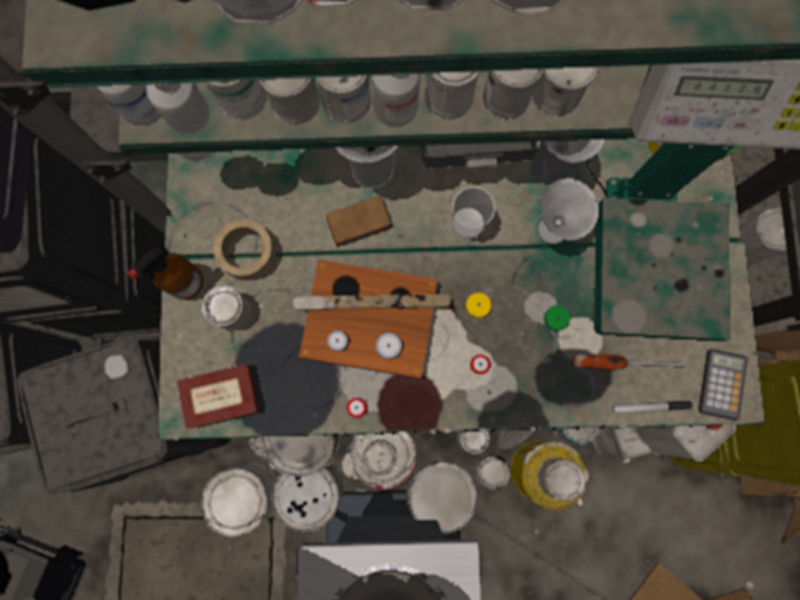

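View pics/s0b.png

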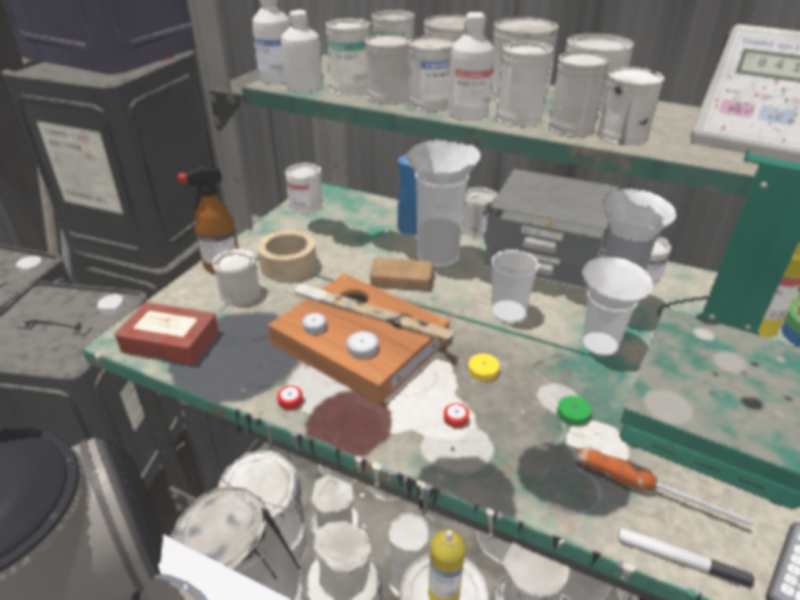

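Both views show the orange block with the stick across its pockets. In the top view (800x600) the black pockets are at about (345,290) and (400,297). The steel discs are at (338,341), smaller, and (388,345), larger. The look-alikes are all off the block: red at (481,364) and (357,407), yellow at (478,304), green at (557,317). Next I'll measure.

```bash
cat > m.py <<'E'
from h import *
from scipy.optimize import least_squares
def blockmask(im):
    h=cv2.cvtColor(im,cv2.COLOR_BGR2HSV)
    m=cv2.inRange(h,(5,120,90),(18,255,255))
    return m,h
if __name__=='__main__':
    a=cv2.imread('pics/t0.png');b=cv2.imread('pics/s0.png')
    for im,cam in((a,'top'),(b,'scene')):
        m,h=blockmask(im)
        m=cv2.morphologyEx(m,cv2.MORPH_CLOSE,np.ones((9,9)))
        n,l,s,c=cv2.connectedComponentsWithStats(m); 
        for i in np.argsort(-s[1:,4])[:3]+1:
            print(cam,s[i],c[i])
        cs,_=cv2.findContours(m,cv2.RETR_EXTERNAL,cv2.CHAIN_APPROX_NONE);k=max(cs,key=cv2.contourArea)
        q=cv2.approxPolyDP(cv2.convexHull(k),5,True)[:,0];print('hull',q.tolist())
        for p in q: print(p,ray(cam,*p,40).round(1))
        # light grey discs near block
        g=cv2.inRange(h,(0,0,140),(180,60,255))
        x,y,w,hh=cv2.boundingRect(k)
        n,l,s,c=cv2.connectedComponentsWithStats(g)
        for i in range(1,n):
            if s[i,4]>40 and x-20<c[i][0]<x+w+40 and y-20<c[i][1]<y+hh+20: print('grey',s[i],c[i],ray(cam,*c[i],56).round(1))
    A=cv2.resize(a[150:260,170:310],None,fx=5.6,fy=5.4,interpolation=cv2.INTER_CUBIC)
    cv2.imwrite('pics/t0c.png',A)
E
python3 m.py
```

```text
top [ 191  166   89   76 4162] [236.68284479 204.26934166]
top [209 126  40  29 700] [228.94714286 139.98285714]
top [405 361  43  23 518] [424.52895753 375.75289575]
hull [[204, 166], [279, 179], [269, 241], [191, 227]]
[204 166] [656.4 112.1  40. ]
[279 179] [612.5 -99.3  40. ]
[269 241] [439.2 -65.3  40. ]
[191 227] [483.7 150.   40. ]
grey [188 190  21   7 135] [197.57777778 193.02962963] [576.2 128.9  56. ]
grey [ 274  199   49   62 1424] [291.68469101 230.09480337] [ 466.2 -127.6   56. ]
grey [210 212  12  12 106] [215.09433962 217.49056604] [506.6  81.2  56. ]
grey [241 214  15  15 172] [248.0872093  220.60465116] [495.5  -9.3  56. ]
grey [304 229   8   8  46] [307.10869565 232.67391304] [ 458.1 -169.3   56. ]
grey [219 236  29  27 402] [231.65671642 246.52238806] [426.   37.2  56. ]
grey [224 257   8   8  49] [227.63265306 260.51020408] [388.7  48.8  56. ]
scene [ 173  176  114   81 3962] [228.57294296 214.78621908]
scene [373 289  47  24 504] [396.78174603 300.86309524]
scene [125 126  24  25 475] [135.57684211 139.26105263]
hull [[173, 208], [220, 176], [286, 206], [242, 256], [175, 219]]
[173 208] [481.3 142.4  40. ]
[220 176] [650.7 108.2  40. ]
[286 206] [ 608.  -101.7   40. ]
[242 256] [411.9 -81.5  40. ]
[175 219] [449.4 114.3  40. ]
grey [  94  104  169  100 5931] [183.8533131  159.80171978] [656.4 226.8  56. ]
grey [219 190  13   9  58] [223.89655172 193.84482759] [566.8  48.2  56. ]
grey [241 199  18   9  57] [249.31578947 202.50877193] [563.2 -23.9  56. ]
grey [194 200  15  13 135] [200.55555556 205.34814815] [502.7  75.9  56. ]
grey [222 212  20  16 238] [231.31512605 218.88235294] [491.1 -13.7  56. ]
grey [ 141  231   84   48 1419] [186.65750529 255.21212121] [350.9  14.3  56. ]
grey [180 248  11   8  68] [184.89705882 251.47058824] [358.3  23.6  56. ]
grey [287 259  11   9  75] [291.68       262.86666667] [ 424.8 -187.3   56. ]
```

View pics/t0c.png

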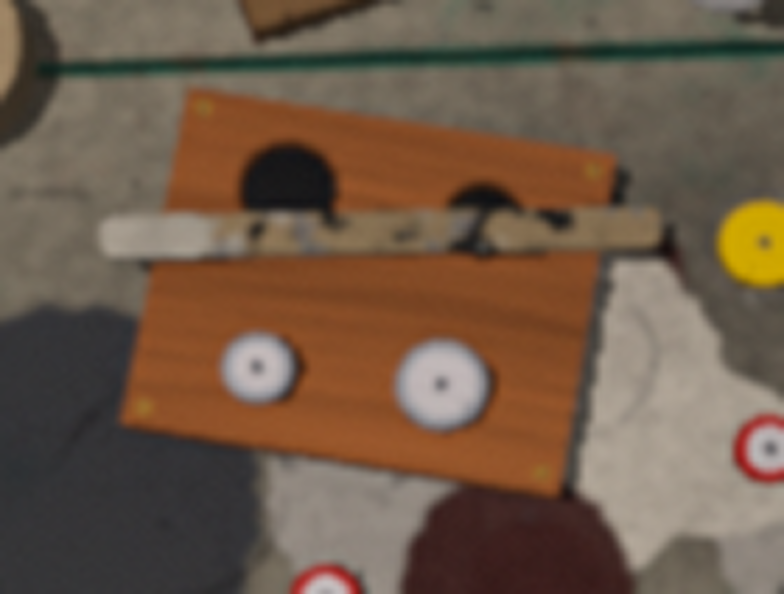

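```bash
python3 - <<'E'
from h import *
from scipy.spatial.transform import Rotation as Ro
o=get_obs();R=Ro.from_euler('xyz',o['tcp_rot']).as_matrix();print(R.round(3))
j=R[:,2];print('jaw ang',np.degrees(np.arctan2(j[1],j[0])))
f=lambda X,Y,z:ray('top',169.5+(X+.5)/5.6,149.5+(Y+.5)/5.4,z)
L=f(100,235,49);Rr=f(662,230,49);print('stick',L,Rr,(L+Rr)/2,np.linalg.norm(L-Rr))
print('stick width at X=380',f(380,211,49),f(380,255,49))
for n,X,Y,z in(('pl',289,187,40),('wl',442,384,56),('ws',259,367,56),('yel',765,242,10),('red',768,447,10)):print(n,f(X,Y,z).round(1))
# pockets from block
c=np.array([548,24.4]);t=np.radians(-11.7);M=np.array([[np.cos(t),-np.sin(t)],[np.sin(t),np.cos(t)]])
print('pockets',c+M@[45,50],c+M@[45,-50])
for n,u,v,z in(('tin',223/1.5625,307/1.5625,71),('cup',473/1.5625,225/1.5625,0),('green',557/1.5625,317/1.5625,10),('tgt top',515/1.5625,260/1.5625,5),('tgt bot',515/1.5625,425/1.5625,5),('edge',515/1.5625,430/1.5625,0)):print(n,ray('top',u,v,z).round(1))
E
```

```text
[[-0.001 -0.927  0.374]
 [-0.001  0.374  0.927]
 [-1.     0.    -0.001]]
jaw ang 68.0110590424315
stick [578.01544803 158.20189024  49.        ] [ 572.60950153 -121.83425954   49.        ] [575.31247478  18.18381535  49.        ] 280.08832436284143
stick width at X=380 [586.59978262  18.19026245  49.        ] [563.55517235  18.69628975  49.        ]
pl [602.3  64.1  40. ]
wl [495.2 -10.5  56. ]
ws [506.4  79.1  56. ]
yel [ 571.2 -177.4   10. ]
red [ 462.3 -173.8   10. ]
pockets [602.20439125  64.23571224] [581.92566171 -33.68656882]
tin [568.4 277.9  71. ]
cup [ 723.6 -175.4    0. ]
green [ 542.6 -319.5   10. ]
tgt top [ 652.6 -249.8    5. ]
tgt bot [ 350.2 -233.     5. ]
edge [ 341.2 -233.4    0. ]
```

Emit:
carry_out --hand 60 --pt "30 -37 0 -6" --pt "60 -74 0 -12" --pt "90 -111 0 -18" --pt "120 -148 0 -24" --pt "150 -185 0 -30" --pt "180 -222 0 -36" --pt "210 -259 0 -42" --pt "240 -296 -10 -48" --pt "270 -333 -30 -54" --pt "300 -370 -50 -60" --pt "330 -407 -70 -64" --pt "360 -444 -90 -67" --pt "379 -468 -106 -67" --pt "379 -468 -116 -67" --pt "379 -468 -116 -67" --pt "379 -468 -116 -67"

```text
time: 1.43
tool_pos: [576.4, 13.5, 105.2]
tcp_rot: [-3.021, 1.564, -3.008]
contact_force: [-1.6, -0.4, -0.3]
grip_width: 60.1
```

Emit:
carry_out --pt "-1 4 -20 0" --pt "-1 4 -40 0" --pt "-1 4 -55 0" --pt "-1 4 -61 0" --pt "-1 4 -62 0" --pt "-1 4 -62 0" --pt "-1 4 -62 0"

```text
time: 2.02
tool_pos: [576.1, 17.7, 44.3]
tcp_rot: [-2.939, 1.566, -2.925]
contact_force: [1.2, -0.9, 0.3]
grip_width: 60.1
```

Emit:
carry_out --hand 5 --pt "0 0 0 0" --pt "0 0 0 0" --pt "0 0 0 0" --pt "0 0 0 0" --pt "0 0 0 0" --pt "0 0 0 0"

```text
time: 2.52
tool_pos: [576.1, 17.6, 44.4]
tcp_rot: [-2.93, 1.566, -2.917]
contact_force: [-0.9, -0.2, 0.5]
grip_width: 24.5
```

Emit:
carry_out --pt "0 0 15 0" --pt "0 0 40 0" --pt "0 0 70 0" --pt "0 0 90 0" --pt "-5 -15 95 -6" --pt "-10 -35 95 -12" --pt "-15 -55 95 -18" --pt "-20 -75 95 -24" --pt "-26 -95 95 -30" --pt "-32 -115 95 -36" --pt "-38 -135 95 -42" --pt "-44 -155 95 -48" --pt "-50 -175 95 -54" --pt "-55 -195 95 -60" --pt "-60 -215 95 -66" --pt "-65 -235 95 -72" --pt "-71 -250 95 -78" --pt "-71 -258 95 -84" --pt "-71 -258 95 -90" --pt "-71 -258 95 -90"

```text
time: 4.18
tool_pos: [504.8, -241.0, 139.3]
tcp_rot: [-2.891, 1.566, 1.829]
contact_force: [-0.4, 1.1, -0.4]
grip_width: 22.2
```

```bash
python3 - <<'E'
from h import *
a=save('t1','top');b=save('s1','scene')
cv2.imwrite('pics/c1.png',np.hstack([cv2.resize(a[110:300,130:430],(400,253)),cv2.resize(b[60:350],(400,227+26))]))
o=get_obs();print(o['tool_pos'],np.degrees(o['tcp_rot'][2]-o['tcp_rot'][0]),o['grip_width'])
E
```

```text
[ 504.94370599 -240.21111044  139.30327892] 270.95121708188196 22.423784885998213
```

View pics/c1.png

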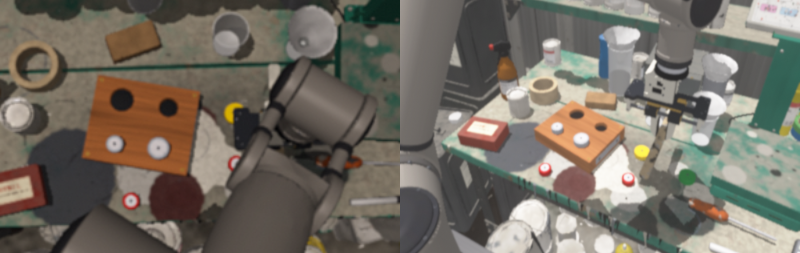

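The stick is held clear on the right and both pockets are uncovered. I'll lower it now.

Emit:
carry_out --pt "0 0 -35 0" --pt "0 0 -70 0" --pt "0 0 -100 0" --pt "0 0 -118 0" --pt "0 0 -126 0" --pt "0 0 -131 0" --pt "0 0 -134 0" --pt "0 0 -134 0" --pt "0 0 -134 0"

```text
time: 5.03
tool_pos: [505.7, -240.6, 6.5]
tcp_rot: [2.988, 1.567, 1.435]
contact_force: [-0.4, -0.1, -0.4]
grip_width: 22.4
```

Emit:
carry_out --hand 45 --pt "0 0 0 0" --pt "0 0 0 0" --pt "0 0 0 0" --pt "0 0 0 0" --pt "0 0 10 0" --pt "0 0 40 0" --pt "0 0 80 0" --pt "0 0 120 0" --pt "0 0 120 0"

```text
time: 5.78
tool_pos: [509.4, -242.9, 135.1]
tcp_rot: [1.22, 1.558, -0.334]
contact_force: [1.8, -0.7, 0.2]
grip_width: 44.9
```

```bash
cat > pk.py <<'E'
from h import *
import sys
def meas(im,cam,show=True):
    h=cv2.cvtColor(im,cv2.COLOR_BGR2HSV);out={}
    B=np.array([[656.4,112.1],[612.5,-99.3],[439.2,-65.3],[483.7,150]])
    poly=np.array([proj(cam,(*p,40)) for p in B]).astype(np.int32)
    roi=np.zeros(im.shape[:2],np.uint8);cv2.fillPoly(roi,[poly],255)
    roi=cv2.erode(roi,np.ones((5,5)))
    m=cv2.bitwise_and(roi,cv2.bitwise_not(cv2.inRange(h,(3,110,60),(20,255,255))))
    n,l,s,c=cv2.connectedComponentsWithStats(m)
    for i in range(1,n):
        if s[i,4]<60: continue
        v=np.median(h[l==i][:,2]); z=40 if v<90 else 56
        ys,xs=np.nonzero(l==i)
        P=np.array([ray(cam,x,y,z)[:2] for x,y in zip(xs,ys)])
        k=ray(cam,*c[i],z)
        mm=2*np.sqrt(s[i,4]/np.pi*abs(np.linalg.det([ray(cam,c[i][0]+1,c[i][1],z)[:2]-k[:2],ray(cam,c[i][0],c[i][1]+1,z)[:2]-k[:2]])))
        print(cam,'pocket' if z==40 else 'disc',c[i].round(1),P.mean(0).round(1),'eqdiam',round(mm,1))
if __name__=='__main__':
    for cam in('top','scene'):
        im=cv2.imread(sys.argv[1]%cam[0]) if len(sys.argv)>1 else save('x','top')
        meas(im,cam)
E
python3 pk.py pics/%s1.png
```

```text
top pocket [221.  184.6] [601.1  64.8] eqdiam 46.1
top pocket [255.9 190.5] [581.5 -33.1] eqdiam 36.1
top disc [215.6 217.6] [506.1  79.7] eqdiam 38.6
top disc [248.4 220.9] [494.8 -10.3] eqdiam 48.0
scene pocket [225.8 191.4] [596.3  60.1] eqdiam 38.6
scene disc [200.8 206.5] [499.5  73.3] eqdiam 49.5
scene pocket [256.9 206.4] [575.6 -38.3] eqdiam 28.0
scene disc [231.7 220. ] [488.2 -16.2] eqdiam 58.7
```

Emit:
carry_out --hand 72 --pt "-2 35 0 -3" --pt "-4 70 0 -6" --pt "-6 105 0 -9" --pt "-8 140 0 -11" --pt "-10 175 0 -13" --pt "-12 210 -10 -13" --pt "-15 225 -20 -13" --pt "-15 232 -30 -13" --pt "-15 232 -40 -13" --pt "-15 232 -40 -13" --pt "-15 232 -40 -13"

```text
time: 6.7
tool_pos: [494.3, -10.8, 95.4]
tcp_rot: [1.204, 1.558, -0.576]
contact_force: [0.6, -0.6, 1.3]
grip_width: 71.9
```

```bash
python3 - <<'E'
from h import *
o=get_obs();print(o['tool_pos'],np.degrees(o['tcp_rot'][2]-o['tcp_rot'][0]),o['joint_positions'],o['dq'])
b=save('s2','scene');print([ray('scene',*p,9) for p in []])
cv2.imwrite('pics/s2b.png',cv2.resize(b[150:350,130:430],(600,400)))
E
```

```text
[494.3450179  -10.84589802  95.37714118] -101.9829714582419 [-0.17374789  0.43400242  1.79409021 -0.00650492  0.90150526  1.61019601] [-0.01410463 -0.01045175 -0.0184668   0.00171746  0.00221745 -0.00044912]
[]
```

View pics/s2b.png

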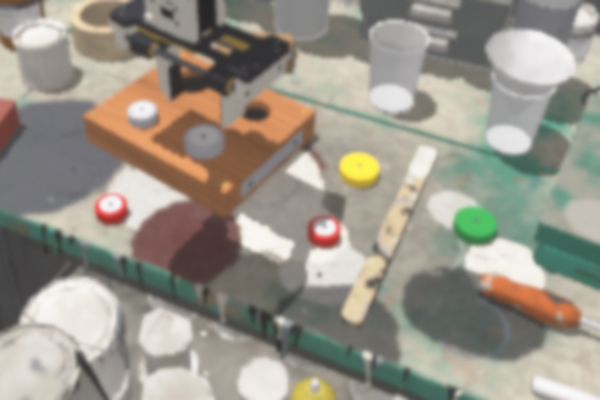

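The stick lies flat on the worktop, clear of the yellow, red and green look-alikes. The gripper is above the large disc, so I'll make a centring grip.

Emit:
carry_out --pt "0 0 -20 0" --pt "0 0 -40 0" --pt "0 0 -50 0" --pt "0 0 -52 0" --pt "0 0 -52 0" --pt "0 0 -52 0"

```text
time: 7.25
tool_pos: [495.4, -11.4, 44.6]
tcp_rot: [1.266, 1.556, -0.515]
contact_force: [0.3, 0.6, -0.5]
grip_width: 71.7
```

Emit:
carry_out --hand 40 --pt "0 0 0 0" --pt "0 0 0 0" --pt "0 0 0 0" --pt "0 0 0 0" --pt "0 0 0 0" --pt "0 0 0 0"

```text
time: 7.75
tool_pos: [495.5, -11.5, 44.9]
tcp_rot: [1.265, 1.555, -0.516]
contact_force: [-1.0, -0.3, 4.0]
grip_width: 44.7
```

Emit:
carry_out --hand 70 --pt "0 0 0 0" --pt "0 0 0 0" --pt "0 0 0 0" --pt "0 0 15 0" --pt "0 0 28 0" --pt "0 0 28 6" --pt "0 0 28 12" --pt "0 0 28 18" --pt "0 0 28 24" --pt "0 0 28 30" --pt "0 0 28 36" --pt "0 0 28 42" --pt "0 0 28 49" --pt "0 0 28 56" --pt "0 0 28 63" --pt "0 0 28 70" --pt "0 0 28 77" --pt "0 0 28 84" --pt "0 0 28 90" --pt "0 0 28 90"

```text
time: 9.42
tool_pos: [495.5, -11.5, 72.8]
tcp_rot: [1.279, 1.555, 1.073]
contact_force: [0.2, 0.1, 1.0]
grip_width: 69.9
```

Emit:
carry_out --pt "0 0 -15 0" --pt "0 0 -26 0" --pt "0 0 -28 0" --pt "0 0 -28 0"

```text
time: 9.75
tool_pos: [494.9, -11.4, 44.1]
tcp_rot: [1.407, 1.556, 1.199]
contact_force: [-0.2, 0.1, -0.1]
grip_width: 70.0
```

Emit:
carry_out --hand 40 --pt "0 0 0 0" --pt "0 0 0 0" --pt "0 0 0 0" --pt "0 0 0 0" --pt "0 0 0 0" --pt "0 0 0 0"

```text
time: 10.25
tool_pos: [495.1, -11.4, 44.6]
tcp_rot: [1.366, 1.555, 1.158]
contact_force: [-1.6, 0.2, 3.6]
grip_width: 44.7
```

```bash
python3 - <<'E'
from h import *
o=get_obs();print(o['tool_pos'],np.degrees(o['tcp_rot'][2]-o['tcp_rot'][0]),o['contact_force'],o['grip_width'])
E
```

```text
[495.05741142 -11.39224785  44.57165108] -11.948277534765182 [-1.61744057  0.22064838  3.56613104] 44.74082344961095
```

Emit:
carry_out --pt "3 2 0.5 0" --pt "9 6 0.5 0" --pt "18 13 0.5 0" --pt "27 19 0.5 0" --pt "36 26 0.5 0" --pt "45 32 0.5 0" --pt "54 39 0.5 0" --pt "63 45 0.5 0" --pt "72 51 0.5 0" --pt "81 58 0.5 0" --pt "90 64 0.5 0" --pt "97 69 0.5 0" --pt "103 73 0.5 0" --pt "106.5 76 0.5 0" --pt "106.5 76 0.5 0" --pt "106.5 76 0.5 0"

```text
time: 11.58
tool_pos: [601.3, 64.7, 44.8]
tcp_rot: [1.405, 1.556, 1.197]
contact_force: [-0.2, -0.5, -2.1]
grip_width: 44.8
```

Emit:
carry_out --hand 48 --pt "0 0 0 0" --pt "0 0 0 0" --pt "0 0 0 0" --pt "0 0 0 0"

```text
time: 11.92
tool_pos: [601.4, 64.5, 45.2]
tcp_rot: [1.367, 1.556, 1.158]
contact_force: [-0.0, -0.3, 0.5]
grip_width: 47.7
```

Emit:
carry_out --hand 40 --pt "0 0 0 0" --pt "0 0 0 0" --pt "0 0 0 0" --pt "0 0 0 0"

```text
time: 12.25
tool_pos: [601.3, 64.5, 45.5]
tcp_rot: [1.373, 1.556, 1.165]
contact_force: [-2.3, -0.2, 3.4]
grip_width: 40.1
```

Emit:
carry_out --hand 56 --pt "0 0 0 0" --pt "0 0 0 0" --pt "0 0 0 0" --pt "0 0 15 0" --pt "0 0 35 0" --pt "0 0 65 0" --pt "-30 -15 80 0" --pt "-70 -30 80 0" --pt "-110 -45 80 0" --pt "-150 -60 80 0" --pt "-150 -60 80 0"

```text
time: 13.17
tool_pos: [443.1, 4.0, 124.2]
tcp_rot: [1.978, 1.556, 1.769]
contact_force: [-0.1, 0.2, -0.8]
grip_width: 55.8
```

```bash
python3 - <<'E'
from h import *
a=save('t3','top');b=save('s3','scene')
A=cv2.resize(a[150:260,170:310],(400,314),interpolation=cv2.INTER_CUBIC);B=cv2.resize(b[155:265,165:305],(400,314),interpolation=cv2.INTER_CUBIC)
cv2.imwrite('pics/c3.png',np.hstack([A,B]))
E
python3 pk.py pics/%s3.png
```

```text
top disc [220.5 184.1] [599.6  64.9] eqdiam 49.1
top disc [239.7 214.4] [513.5  13.3] eqdiam 151.4Traceback (most recent call last):
  File "pk.py", line 22, in <module>
    meas(im,cam)
    ~~~~^^^^^^^^
  File "pk.py", line 15, in meas
    P=np.array([ray(cam,x,y,z)[:2] for x,y in zip(xs,ys)])
                ~~~^^^^^^^^^^^
  File "h.py", line 6, in ray
    c=camera_info(cam);K=np.array(c["camera_matrix"]);T=np.array(c["pose"])
ValueError: time passes only in moves, steps and waits
```

View pics/c3.png

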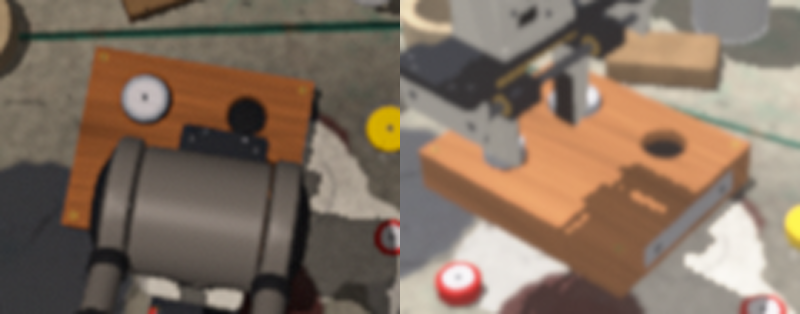

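The disc sits concentric in the left pocket with no dark crescent showing. I'll press it next and feel for the floor.

Emit:
carry_out --hand 0 --pt "40 15 0 0" --pt "80 30 0 0" --pt "120 45 0 0" --pt "150 57 -10 0" --pt "158 60.5 -30 0" --pt "158 60.5 -50 0" --pt "158 60.5 -60 0" --pt "158 60.5 -63 0" --pt "158 60.5 -63 0" --pt "158 60.5 -63 0"

```text
time: 14.1
tool_pos: [609.0, 64.5, 63.8]
tcp_rot: [1.262, 1.555, 1.052]
contact_force: [0.7, -0.7, -0.3]
grip_width: 0.5
```

Emit:
carry_out --pt "0 0 -1.5 0" --pt "0 0 -3 0" --pt "0 0 -4.5 0" --pt "0 0 -6 0" --pt "0 0 -7.5 0" --pt "0 0 -9 0" --pt "0 0 -10 0" --pt "0 0 -10 0"

```text
time: 14.77
tool_pos: [608.8, 64.5, 53.4]
tcp_rot: [1.295, 1.555, 1.085]
contact_force: [0.4, 0.2, 0.3]
grip_width: 0.1
```

Emit:
carry_out --pt "-4 0 0 0" --pt "-7.5 0 0 0" --pt "-7.5 0 -1 0" --pt "-7.5 0 -2 0" --pt "-7.5 0 -3 0" --pt "-7.5 0 -4 0" --pt "-7.5 0 -4 0"

```text
time: 15.35
tool_pos: [601.2, 64.5, 49.2]
tcp_rot: [1.312, 1.555, 1.102]
contact_force: [-0.1, 0.1, -0.1]
grip_width: 0.3
```

Emit:
carry_out --pt "0 0 -0.5 0" --pt "0 0 -1 0" --pt "0 0 -1.5 0" --pt "0 0 -2 0" --pt "0 0 -2.5 0" --pt "0 0 -3 0" --pt "0 0 -3 0"

```text
time: 15.93
tool_pos: [601.2, 64.5, 46.0]
tcp_rot: [1.323, 1.555, 1.112]
contact_force: [0.5, -0.9, 0.5]
grip_width: 0.7
```

Emit:
carry_out --pt "0 0 -0.5 0" --pt "0 0 -1 0" --pt "0 0 -1.5 0" --pt "0 0 -2 0" --pt "0 0 -2 0" --pt "0 0 -2 0"

```text
time: 16.43
tool_pos: [601.3, 64.5, 44.2]
tcp_rot: [1.304, 1.555, 1.094]
contact_force: [-1.3, 0.1, 3.1]
grip_width: 0.4
```

Emit:
carry_out --pt "0 0 -0.5 0" --pt "0 0 -1 0" --pt "0 0 -1 0" --pt "0 0 -1 0"

```text
time: 16.77
tool_pos: [601.3, 64.5, 43.1]
tcp_rot: [1.309, 1.555, 1.098]
contact_force: [-1.0, -0.3, 3.1]
grip_width: 0.5
```

Emit:
carry_out --pt "0 0 -0.5 0" --pt "0 0 -1 0" --pt "0 0 -1 0" --pt "0 0 -1 0"

```text
time: 17.1
tool_pos: [601.3, 64.5, 42.3]
tcp_rot: [1.302, 1.555, 1.092]
contact_force: [-1.9, 0.5, 5.8]
grip_width: 0.3
```

Emit:
carry_out --pt "0 0 -0.5 0" --pt "0 0 -1 0" --pt "0 0 -1 0" --pt "0 0 -1 0"

```text
time: 17.43
tool_pos: [601.3, 64.5, 42.2]
tcp_rot: [1.275, 1.555, 1.065]
contact_force: [-4.2, -0.9, 11.6]
grip_width: 0.4
```

Emit:
carry_out --pt "0 0 -1.4 0" --pt "0 0 -1.8 0" --pt "0 0 -1.8 0" --pt "0 0 -1.8 0"

```text
time: 17.77
tool_pos: [601.3, 64.5, 42.2]
tcp_rot: [1.23, 1.555, 1.02]
contact_force: [-6.8, -0.3, 16.2]
grip_width: 0.4
```

Emit:
carry_out --pt "0 0 -2.2 0" --pt "0 0 -2.4 0" --pt "0 0 -2.4 0" --pt "0 0 -2.4 0" --pt "0 0 -2.4 0" --pt "0 0 -2.4 0" --pt "0 0 -2.4 0" --pt "0 0 -2.4 0" --pt "0 0 -2.4 0"

```text
time: 18.52
tool_pos: [601.4, 64.4, 42.1]
tcp_rot: [1.171, 1.554, 0.961]
contact_force: [-7.6, -0.2, 21.1]
grip_width: 0.5
```

The large disc is on its hard stop: 21 N at TCP z 42.1, with no further travel. Now the small one.

Emit:
carry_out --hand 60 --pt "0 0 10 0" --pt "0 0 30 0" --pt "-10 2 50 7" --pt "-30 5 50 14" --pt "-60 9 50 21" --pt "-85 13 50 28" --pt "-96 15 50 35" --pt "-96 15 50 42" --pt "-96 15 50 49" --pt "-96 15 50 56" --pt "-96 15 50 63" --pt "-96 15 50 70" --pt "-96 15 50 77" --pt "-96 15 50 84" --pt "-96 15 50 90" --pt "-96 15 50 90" --pt "-96 15 50 90"

```text
time: 19.93
tool_pos: [505.4, 79.5, 92.0]
tcp_rot: [1.176, 1.554, 2.534]
contact_force: [0.0, 0.3, -0.2]
grip_width: 60.3
```

```bash
python3 - <<'E'
from h import *
o=get_obs();print(o['tool_pos'],np.degrees(o['tcp_rot'][2]-o['tcp_rot'][0]),o['grip_width'])
E
```

```text
[505.41408866  79.48591173  91.96313141] 77.80268059671774 60.30292781805741
```

Emit:
carry_out --pt "0 0 -20 0" --pt "0 0 -40 0" --pt "0 0 -46 0" --pt "0 0 -47 0" --pt "0 0 -47 0"

```text
time: 20.35
tool_pos: [505.4, 79.5, 45.0]
tcp_rot: [1.193, 1.554, 2.549]
contact_force: [0.2, 0.5, 0.2]
grip_width: 60.0
```

Emit:
carry_out --hand 30 --pt "0 0 0 0" --pt "0 0 0 0" --pt "0 0 0 0" --pt "0 0 0 0" --pt "0 0 0 0" --pt "0 0 0 0"

```text
time: 20.85
tool_pos: [505.7, 79.4, 45.5]
tcp_rot: [1.171, 1.554, 2.527]
contact_force: [-0.6, -0.7, 4.3]
grip_width: 34.5
```

Emit:
carry_out --hand 60 --pt "0 0 0 0" --pt "0 0 0 0" --pt "0 0 0 0" --pt "0 0 15 0" --pt "0 0 28 0" --pt "0 0 28 -6" --pt "0 0 28 -12" --pt "0 0 28 -18" --pt "0 0 28 -24" --pt "0 0 28 -30" --pt "0 0 28 -36" --pt "0 0 28 -42" --pt "0 0 28 -49" --pt "0 0 28 -56" --pt "0 0 28 -63" --pt "0 0 28 -70" --pt "0 0 28 -77" --pt "0 0 28 -84" --pt "0 0 28 -90" --pt "0 0 28 -90"

```text
time: 22.52
tool_pos: [505.6, 79.5, 73.4]
tcp_rot: [1.191, 1.555, 0.973]
contact_force: [0.2, 0.2, 0.7]
grip_width: 60.1
```

Emit:
carry_out --pt "0 0 -15 0" --pt "0 0 -26 0" --pt "0 0 -28 0" --pt "0 0 -28 0"

```text
time: 22.85
tool_pos: [505.0, 79.5, 44.7]
tcp_rot: [1.297, 1.556, 1.081]
contact_force: [0.4, 0.4, 0.2]
grip_width: 60.3
```

Emit:
carry_out --hand 30 --pt "0 0 0 0" --pt "0 0 0 0" --pt "0 0 0 0" --pt "0 0 0 0" --pt "0 0 0 0" --pt "0 0 0 0"

```text
time: 23.35
tool_pos: [505.3, 79.5, 45.1]
tcp_rot: [1.245, 1.555, 1.029]
contact_force: [-0.5, -0.3, 3.1]
grip_width: 34.5
```

Emit:
carry_out --pt "2 -3 0.3 0" --pt "6 -9 0.3 0" --pt "12 -18 0.3 0" --pt "18 -27 0.3 0" --pt "24 -36 0.3 0" --pt "30 -45 0.3 0" --pt "36 -54 0.3 0" --pt "42 -63 0.3 0" --pt "48 -72 0.3 0" --pt "54 -81 0.3 0" --pt "60 -90 0.3 0" --pt "66 -98 0.3 0" --pt "71 -105 0.3 0" --pt "75 -111 0.3 0" --pt "76.3 -113 0.3 0" --pt "76.3 -113 0.3 0" --pt "76.3 -113 0.3 0"

```text
time: 24.77
tool_pos: [581.3, -33.3, 45.3]
tcp_rot: [1.283, 1.555, 1.068]
contact_force: [-0.2, 0.4, -1.1]
grip_width: 34.9
```

Emit:
carry_out --hand 38 --pt "0 0 0 0" --pt "0 0 0 0" --pt "0 0 0 0" --pt "0 0 0 0"

```text
time: 25.1
tool_pos: [581.4, -33.1, 45.5]
tcp_rot: [1.261, 1.555, 1.046]
contact_force: [-0.3, -0.1, -0.6]
grip_width: 38.4
```

Emit:
carry_out --hand 30 --pt "0 0 0 0" --pt "0 0 0 0" --pt "0 0 0 0" --pt "0 0 0 0"

```text
time: 25.43
tool_pos: [581.2, -32.9, 45.8]
tcp_rot: [1.284, 1.555, 1.069]
contact_force: [-2.3, 0.6, 4.2]
grip_width: 30.1
```

Width reached 30, less than the disc, so it dropped as before. I'll raise, close and press.

Emit:
carry_out --hand 48 --pt "0 0 0 0" --pt "0 0 0 0" --pt "0 0 0 0" --pt "0 0 8 0" --pt "0 0 16 0" --pt "0 0 16 0"

```text
time: 25.93
tool_pos: [582.4, -33.1, 63.8]
tcp_rot: [1.096, 1.554, 0.881]
contact_force: [0.8, 0.4, -0.4]
grip_width: 48.4
```

Emit:
carry_out --hand 0 --pt "0 0 0 0" --pt "0 0 0 0" --pt "0 0 0 0" --pt "0 0 0 0" --pt "0 0 0 0" --pt "0 0 0 0" --pt "0 0 0 0" --pt "0 0 -2 0" --pt "0 0 -4 0" --pt "0 0 -6 0" --pt "0 0 -8 0" --pt "0 0 -10 0" --pt "0 0 -11 0" --pt "0 0 -11 0"

```text
time: 27.1
tool_pos: [582.2, -33.1, 52.5]
tcp_rot: [1.125, 1.554, 0.91]
contact_force: [1.1, -0.2, 0.2]
grip_width: 0.2
```

No contact at 52.5, so the disc is in its pocket.

Emit:
carry_out --pt "-0.5 0 -1 0" --pt "-0.7 0 -2 0" --pt "-0.7 0 -3 0" --pt "-0.7 0 -4 0" --pt "-0.7 0 -5 0" --pt "-0.7 0 -6 0" --pt "-0.7 0 -6 0"

```text
time: 27.68
tool_pos: [581.4, -33.1, 46.2]
tcp_rot: [1.145, 1.554, 0.93]
contact_force: [-1.0, 0.8, -0.8]
grip_width: 0.5
```

Emit:
carry_out --pt "0 0 -0.5 0" --pt "0 0 -1 0" --pt "0 0 -1.5 0" --pt "0 0 -2 0" --pt "0 0 -2 0" --pt "0 0 -2 0"

```text
time: 28.18
tool_pos: [581.5, -33.1, 44.4]
tcp_rot: [1.125, 1.554, 0.91]
contact_force: [-1.1, 0.6, 5.4]
grip_width: 0.0
```

Emit:
carry_out --pt "0 0 -0.5 0" --pt "0 0 -1 0" --pt "0 0 -1.2 0" --pt "0 0 -1.2 0" --pt "0 0 -1.2 0"

```text
time: 28.6
tool_pos: [581.5, -33.1, 43.2]
tcp_rot: [1.128, 1.554, 0.913]
contact_force: [-1.1, -0.2, 3.2]
grip_width: 0.5
```

Emit:
carry_out --pt "0 0 -0.5 0" --pt "0 0 -1 0" --pt "0 0 -1.2 0" --pt "0 0 -1.2 0" --pt "0 0 -1.2 0"

```text
time: 29.02
tool_pos: [581.5, -33.1, 41.9]
tcp_rot: [1.131, 1.554, 0.916]
contact_force: [-1.0, -0.3, 3.2]
grip_width: 0.4
```

Emit:
carry_out --pt "0 0 -0.5 0" --pt "0 0 -1 0" --pt "0 0 -1.2 0" --pt "0 0 -1.2 0" --pt "0 0 -1.2 0"

```text
time: 29.43
tool_pos: [581.5, -33.1, 40.6]
tcp_rot: [1.13, 1.554, 0.915]
contact_force: [-1.6, 0.4, 3.7]
grip_width: 0.3
```

Emit:
carry_out --pt "0 0 -0.5 0" --pt "0 0 -1 0" --pt "0 0 -1.2 0" --pt "0 0 -1.2 0" --pt "0 0 -1.2 0"

```text
time: 29.85
tool_pos: [581.5, -33.1, 39.4]
tcp_rot: [1.132, 1.554, 0.917]
contact_force: [-0.8, -0.6, 4.4]
grip_width: 0.6
```

Emit:
carry_out --pt "0 0 -0.5 0" --pt "0 0 -1 0" --pt "0 0 -1.2 0" --pt "0 0 -1.2 0" --pt "0 0 -1.2 0"

```text
time: 30.27
tool_pos: [581.6, -33.1, 38.3]
tcp_rot: [1.124, 1.554, 0.908]
contact_force: [-1.9, -0.7, 6.4]
grip_width: 0.5
```

Emit:
carry_out --pt "0 0 -0.5 0" --pt "0 0 -1 0" --pt "0 0 -1.2 0" --pt "0 0 -1.2 0" --pt "0 0 -1.2 0"

```text
time: 30.68
tool_pos: [581.6, -33.1, 38.2]
tcp_rot: [1.098, 1.554, 0.883]
contact_force: [-4.8, -0.1, 12.5]
grip_width: 0.3
```

Emit:
carry_out --pt "0 0 -1.6 0" --pt "0 0 -1.9 0" --pt "0 0 -1.9 0" --pt "0 0 -1.9 0"

```text
time: 31.02
tool_pos: [581.6, -33.1, 38.1]
tcp_rot: [1.052, 1.554, 0.837]
contact_force: [-7.1, 0.5, 18.4]
grip_width: 0.6
```

Emit:
carry_out --pt "0 0 -2.2 0" --pt "0 0 -2.4 0" --pt "0 0 -2.4 0" --pt "0 0 -2.4 0" --pt "0 0 -2.4 0" --pt "0 0 -2.4 0" --pt "0 0 -2.4 0" --pt "0 0 -2.4 0" --pt "0 0 -2.4 0"

```text
time: 31.77
tool_pos: [581.7, -33.1, 38.1]
tcp_rot: [0.995, 1.553, 0.78]
contact_force: [-8.0, 1.3, 22.9]
grip_width: 0.5
```

The small disc is on its stop: 23 N at z 38.1. I'll retreat clear and check.

Emit:
carry_out --pt "0 0 5 0" --pt "0 0 20 0" --pt "0 0 50 0" --pt "0 0 90 0" --pt "-20 -40 110 0" --pt "-40 -80 120 0" --pt "-60 -120 120 0" --pt "-80 -160 120 0" --pt "-100 -200 120 0" --pt "-120 -240 120 0" --pt "-140 -280 120 0" --pt "-150 -310 120 0" --pt "-150 -310 120 0" --pt "-150 -310 120 0"

```text
time: 32.93
tool_pos: [429.9, -346.9, 157.5]
tcp_rot: [0.973, 1.554, 0.753]
contact_force: [0.5, 0.9, -0.0]
grip_width: 0.3
```

```bash
python3 - <<'E'
from h import *
a=save('t4','top');b=save('s4','scene')
A=cv2.resize(a[110:290,120:360],(400,300),interpolation=cv2.INTER_CUBIC);B=cv2.resize(b[120:300,130:370],(400,300),interpolation=cv2.INTER_CUBIC)
C=np.hstack([cv2.resize(a[160:220,200:280],(400,300),interpolation=cv2.INTER_CUBIC),cv2.resize(b[165:228,200:284],(400,300),interpolation=cv2.INTER_CUBIC)])
cv2.imwrite('pics/c4.png',np.vstack([np.hstack([A,B]),C]))
E
```

View pics/c4.png

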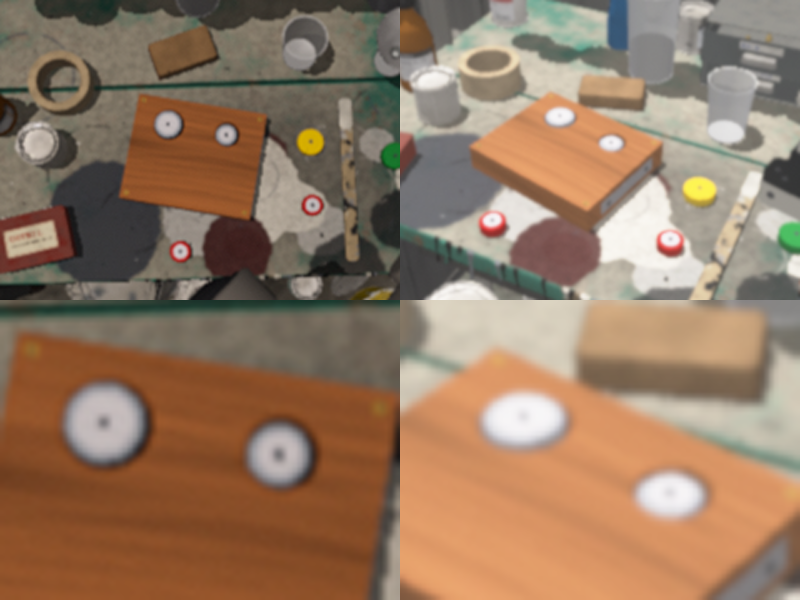

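Both discs sit flush in their own pockets. The stick is flat on the worktop, the bystanders haven't moved and the arm is clear, so I'll hand in.

```bash
python3 -c "
from plant import *
print(close_job())"
```

```text
the job is handed in; nothing more can be done
None
```

The job is handed in at about 33 s of the 69 s allowed; `close_job()` gives no verdict.

- **Stick:** I lifted it off the block and laid it on the worktop to the right. In the last pictures it lies flat, clear of the look-alikes.
- **Large weight:** I slid it into the 50 mm pocket and pressed it to its hard stop, with its top about 2 mm above the block. The last push held about 21 N for over half a second.
- **Small weight:** I slid it into the 40 mm pocket and pressed it to its hard stop, with its top about 2 mm below the block. The last push held about 23 N for over half a second.

**Last checks:** both camera views show the weights level and centred, and the arm clear of everything. The tape roll, tin, cup and sanding block look unmoved by eye; I did not measure them.

**Disagreements:** the two cameras differed by about 4 to 6 mm. I used the top camera, and both weights dropped in on the first try. One measuring script failed on an image call, so the centring is judged from the pictures and by feel. A sideways force of up to about 8 N went with the final pushes.

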